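# Push the paella pan home and snap its hold-down clamp shut

## Task

Push the small blue paella pan fully back, sliding it over its board, until its rim rests against both steel posts, and only then flip the red-handled toggle lever over past centre so that it snaps shut and its rubber foot presses down on the pan's red ear. Push both with the fingertips or the outside of the fingers: do not pick up or tip the pan, and leave the jar, bottle, mill, bowl, spoon and trivet where they are.

Things in the scene. Friction and masses are not known exactly. Their poses are not given: they have to be found in the camera images.
- dock: Fixed pale wood board on the table, 15 mm thick, spanning x -170 to +110 and y -120 to +220 mm from its origin, which is on its underside, straight below the pan's centre when the pan is home. Its +x is the way the pan is pushed home (away from the robot); +y (left) is the clamp's side. Yaw varies by up to 0.25 rad. The clamp's dark steel pedestal, 60 by 46 mm, stands at y = +188 mm.
- dock_home (a point): Point on the board's top face (15 mm above the table) where the centre of the pan's underside lies when its rim touches both posts: upright steel rods, 14 mm in diameter, tops 60 mm above the table, at x = +61, y = +73 and -73 mm from here in the board's frame.
- pan: Loose blue enamelled pan, about 0.45 kg (3 to 12 N to slide), on the board 45 to 72 mm short of home. Rim 176 mm and base 160 mm in diameter, 38 mm high. Origin: centre of its underside; z up. Two red looped ears of 10 mm bar along its +y and -y: 60 mm long (x), outer bar 116 mm from the centre, top level with the rim. Ears start within 0.15 rad of the board's y axis; the +y ear belongs under the clamp's foot.
- clamp_lever (a joint): Toggle lever's angle, rad: 0 = open (start), rising as it goes over towards the pan about a level axis along the board's x. A spring drives it from its centre, 0.5, to either end: about 4 N sideways at the tip starts it, falling to none at 0.5, whence it snaps on by itself. Shut on the ear it reads about 1.0 and the foot presses with about 4 N; with no ear beneath it runs on to 1.08.
- lever_pivot (a point): Point on the lever's turning axis, 60 mm above the table, at y = +188 mm of the board.
- lever_tip (a point): Centre of the round upper end of the lever's red grip (21 mm thick, 64 mm long, ending 10 mm beyond this point), 88 mm from the pivot. The handle leans 0.5 rad away from the pan (board +y) when open and 0.5 rad towards it when shut: this point goes from 42 mm outside the pivot to 42 mm inside it, 137 mm above the table at both ends, 148 mm midway. Push it to -y from its outer side.
- clamp_foot: Rubber swivel foot, 36 (x) by 26 (y) by 9 mm, under the end of the lever's steel arm, 70 mm from the pivot; it rocks by up to 0.15 rad. Origin: middle of its upper face. Open, the arm stands up steeply, the foot about 120 mm above the table; shut, the arm is level and the foot presses on the top of the pan's +y ear, 53 mm above the table.
- jar: Bystander: white ceramic jar with a steel twist cap, 90 mm in diameter, 108 mm high, right of the board. Origin: centre of its underside.
- oil: Bystander: green glass bottle, 60 mm in diameter, 190 mm high, right of the board. Origin: centre of its underside.
- mill: Bystander: turned wooden pepper mill, 52 mm in diameter, 115 mm high, far to the right. Origin: centre of its underside.
- trivet: Bystander: cork trivet, disc 160 mm in diameter, 10 mm thick, left of the board. Origin: centre of its underside.
- bowl: Bystander: small terracotta bowl, 100 mm in diameter, 45 mm high, to the right. Origin: centre of its underside.
- spoon: Bystander: wooden spoon, 240 mm long, lying on the table far to the left. Origin: under it, near its middle.

How it is judged:
By the outcome, as a careful person would: the job done as asked, in the order asked, and still so for the second after the job is handed in, with the robot touching nothing.
It also fails if it takes over 48 s, if anything falls off the work surface, if the arm or the gripper's body presses on something with over 40 N, if the wrist force passes 120 N, or if a joint passes its speed limit or range.

## Robot

A 6-joint arm with a two-finger parallel gripper is mounted at the origin on the work surface. World frame = base frame: x ahead of the robot, y to its left, z up, the work surface at z = 0. Lengths are in m, angles in degrees, forces in N, time in s.
With the tool pointing down it reaches from about 0.275 to 0.85 m from the base axis. Payload 5.2 kg.
Tool frame: the origin (TCP) lies at the very end of the fingers, on their centre line; the grasp point (between the pads) lies manip.grasp_offset behind it (manip.grasp_offset is the distance from the TCP to the grasp point, in m); z points along the fingers, y is the line along which they close (so a half turn about z gives the same grasp; the last joint's range is limited). The gripper opens to 85 mm and grips with 20 to 120 N. Pads are 22 mm wide; open, the fingers measure 114 mm over their backs; the gripper's body (76 mm by 85 mm) begins 54 mm behind the grasp point. The pads swing forward as they close: fully open they stand 13 mm farther back than shut.
Start: joints at [-86.333, 14.817, 87.949, -0, 77.235, -11.62], TCP at [0.145, -0.531, 0.231] pointing down, gripper open.
Joint ranges: [-179.93, 179.93], [-52.35, 119.4], [10.71, 147.94], [-69.91, 249.91], [12.55, 155.21], [-178.61, 178.61]. Speed limits (degrees/s): [147.25, 147.25, 180, 180, 180, 180].

## Interface

Orientations are given as a 3x3 rotation matrix whose columns are the frame's x, y, z axes.
In Python, from plant import manip, snapshot gives the robot as it stands.
- The arm moves only by the tool jog_arm, never from a script. Its argument "moves" is a list of rows, each an object of numbers: "x", "y", "z": the shift along the tool's x, y, z normalised to -1 to 1, where 1 is 0.06 m; "wx", "wy", "wz": the turn, a rotation vector about the tool's x, y, z normalised to -1 to 1, where 1 is 30 degrees. A call has 1 to 5 rows; each row shifts and turns the commanded pose from where the row before left it, along the tool's axes as they then stand; what a row does not reach is not made up. A row lasts 1/8 s, in which the tool goes at most 62.5 mm and 10.7 degrees, less where a joint would pass 70% of its speed; a pose out of reach is approached as far as the arm can. A call with a number of a shift or a turn outside -1 to 1 is refused whole. A call with a gripper value outside its range is refused whole. "claw" is the opening, from 0 (shut) to 1 (fully open), set as the call begins (left out, the last holds). The fingers move at their own pace and stop on an object; the grip force is fixed at half the most. Time passes only in rows, so rows that do not move let the fingers close. It gives the time, the measured TCP pose, the force, the opening and the grip force at its end, in the units of the state.
- manip.read_state(): the state, without advancing time (a new reading comes with each control period).
- snapshot(name): name is "scene" or "top" or "wrist"; returns a dict with "frame" (480x640x3 uint8, red, green, blue), "range_z" (480x640 float32, m along the optical axis (not along the pixel's ray), 0 where there is no reading), "camera_matrix" (3x3 intrinsics, pixels), "T" (4x4, takes a point from camera to world coordinates); the wrist camera has in their place "mount" (4x4, takes a point from camera to tool coordinates, whose origin is the TCP and whose axes are the flange's). Camera axes: x right, y up, looking along -z (the intrinsics and any distortion apply to the point x, -y, -z); pixel columns grow to the right and rows downward; lengths in m; the calibration is good to about 2 mm. A picture is of the moment at which its call begins: read the wrist's pose just before it.
- manip.job_done(): hands the job in; it is judged then, once.
The state is a dict: "clock": time; "joints": joint angles; "qd": joint speeds; "joint_efforts": joint torques, N m; "tool_pos": TCP position; "ee_rot": TCP orientation; "contact_force": force on the tool from outside, world axes, zero at the start; "torque": the same for the moment, N m; "width": finger opening in m; "finger_force": force on a finger pad.
Only numpy, scipy, OpenCV 4.12 (cv2) and the standard library are available. Lean on these libraries where they do the work, as an engineer would, in place of code of your own. Each camera call takes 0.05 s, during which the arm holds its last target. There are 200 camera calls.

## Working session

There is one attempt and no reset: what is moved stays moved. The work goes in short steps, Python scripts to look and compute and a tool call to move; the robot and the scene stay as the last step left them, time stands still between calls to the robot, and variables do not carry over. Pictures are saved under pics/ and viewed, at most 10 in all, crops included, and the job is handed in when it is done.

Besides the shell and the picture viewer there is one more tool, called after ">>>" as name(argument=value, ...) on one line, values as JSON. jog_arm: Moves the arm, as the interface text tells. Scaled input: -1 to 1 covers 0.06 m each way for a shift and 30 degrees each way for a turn. Its arguments: {"type":"object","properties":{"moves":{"type":"array","items":{"type":"object","properties":{"x":{"type":"number","minimum":-1,"maximum":1},"y":{"type":"number","minimum":-1,"maximum":1},"z":{"type":"number","minimum":-1,"maximum":1},"wx":{"type":"number","minimum":-1,"maximum":1},"wy":{"type":"number","minimum":-1,"maximum":1},"wz":{"type":"number","minimum":-1,"maximum":1}}}},"claw":{"type":"number"}},"required":["moves"]}

```bash
mkdir -p pics; cat > h.py <<'E'
import numpy as np, cv2
from plant import manip, snapshot
def cloud(s):
    K=s["camera_matrix"];d=s["range_z"];v,u=np.mgrid[0:480,0:640]
    p=np.stack([(u-K[0,2])/K[0,0]*d,-(v-K[1,2])/K[1,1]*d,-d],-1)
    return p@s["T"][:3,:3].T+s["T"][:3,3]
def save(n,f,k=1):
    cv2.imwrite(f"pics/{n}.png",cv2.cvtColor(f,cv2.COLOR_RGB2BGR))
E
python3 - <<'E'
from h import *
for n in("top","scene"):
    s=snapshot(n);save(n,s["frame"]);np.savez(n,**{k:v for k,v in s.items() if isinstance(v,np.ndarray)})
    print(n,s["camera_matrix"],s["T"],s.keys())
st=manip.read_state();print(st)
E
```

```text
top [[521.65732425   0.         315.91267875]
 [  0.         521.65732425 249.09545141]
 [  0.           0.           1.        ]] [[-0.01258425  0.99018385 -0.13920341  0.30446678]
 [-0.99986804 -0.01389132 -0.00842198  0.01948206]
 [-0.01027303  0.13907905  0.99022799  1.76972439]
 [ 0.          0.          0.          1.        ]] dict_keys(['frame', 'range_z', 'camera_matrix', 'T'])
scene [[585.5993717    0.         319.46210006]
 [  0.         585.5993717  240.19458452]
 [  0.           0.           1.        ]] [[-5.39116877e-01 -7.16364860e-01  4.42915770e-01  1.19069934e+00]
 [ 8.42230942e-01 -4.58436201e-01  2.83695769e-01  4.46367452e-01]
 [-1.81056825e-04  5.25982543e-01  8.50495345e-01  1.38728173e+00]
 [ 0.00000000e+00  0.00000000e+00  0.00000000e+00  1.00000000e+00]] dict_keys(['frame', 'range_z', 'camera_matrix', 'T'])
{'clock': 0.1, 'joints': array([-8.63318354e+01,  1.48538228e+01,  8.80027999e+01,  1.96746578e-03,
        7.72357463e+01, -1.16200909e+01]), 'qd': array([ 0.10617381, -0.05459875, -0.0666445 , -0.01097041,  0.10396624,
       -0.0284313 ]), 'joint_efforts': array([ 1.93763080e-03, -4.46969283e+01, -2.91247272e+01, -3.00077700e-04,
        6.26020425e-03, -1.95883715e-06]), 'tool_pos': array([ 0.14502103, -0.53005971,  0.23058374]), 'ee_rot': array([[ 9.64613507e-01,  2.63667930e-01, -6.97198532e-05],
       [ 2.63667697e-01, -9.64612228e-01,  1.61098284e-03],
       [ 3.57511887e-04, -1.57235868e-03, -9.99998700e-01]]), 'contact_force': array([-0.35180902, -0.16500456, -0.76442996]), 'torque': array([-0.00384953, -0.0695772 , -0.03526885]), 'finger_force': 0.0, 'width': 0.08559649910790933}
```

View pics/top.png

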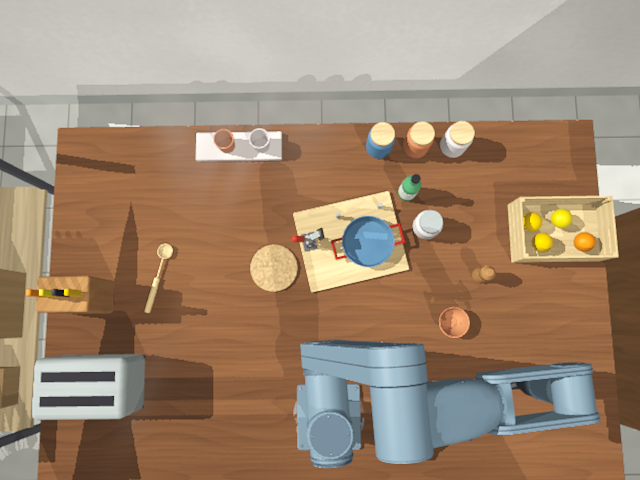

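View pics/scene.png

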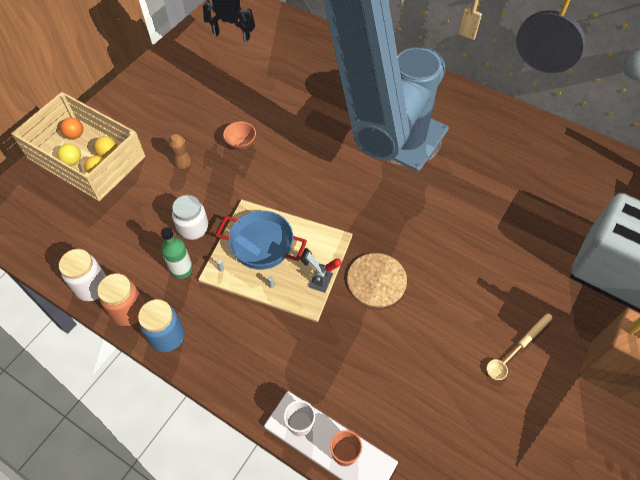

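The top view shows the board (corners about (294,212), (389,192), (409,271), (315,291)), the pan at (368,242), the posts at (338,215) and (379,206), the clamp at (312,240) with its red tip at (296,239), and the jar at (428,224). The scene view agrees with this.

```bash
cat > m.py <<'E'
from h import *
def go(n):
    s=dict(np.load(n+".npz"));P=cloud(s);f=s["frame"].astype(int);hsv=cv2.cvtColor(s["frame"],cv2.COLOR_RGB2HSV).astype(int)
    X,Y,Z=P[...,0],P[...,1],P[...,2];roi=(X>.2)&(X<.7)&(Y>-.3)&(Y<.2)&(s["range_z"]>0)
    b=roi&(abs(Z-.015)<.006)&(hsv[...,0]<30)&(hsv[...,2]>150)&(X<.62)
    b=cv2.morphologyEx(b.astype(np.uint8),cv2.MORPH_OPEN,np.ones((3,3)))
    n_,l,stt,_=cv2.connectedComponentsWithStats(b);k=1+np.argmax(stt[1:,4]);q=P[l==k][:,:2]
    r=cv2.minAreaRect((q*1000).astype(np.float32));print(n,"board",r,cv2.boxPoints(r).tolist())
    blue=roi&(hsv[...,0]>95)&(hsv[...,0]<125)&(hsv[...,1]>90)&(X>.3)
    rim=blue&(Z>.045)&(Z<.062);q=P[rim]
    c=cv2.minEnclosingCircle((q[:,:2]*1000).astype(np.float32));print("rim",len(q),c,np.median(q[:,2]))
    red=roi&((hsv[...,0]<6)|(hsv[...,0]>172))&(hsv[...,1]>150)
    e=red&(Z>.035)&(Z<.065)
    for sg in(1,-1):
        q=P[e&((Y-c[0][1]/1000)*sg>0)&(np.hypot(X-c[0][0]/1000,Y-c[0][1]/1000)<.14)&(np.hypot(X-c[0][0]/1000,Y-c[0][1]/1000)>.09)];print("ear",len(q),q.mean(0),q.min(0),q.max(0))
    q=P[red&(Z>.075)&(Z<.18)];print("grip",len(q),q.mean(0)); top=q[q[:,2]>q[:,2].max()-.012];print("tip",top.mean(0),q.max(0),q.min(0))
go("top");go("scene")
E
python3 m.py
```

```text
top board ((446.7554931640625, 1.5053215026855469), (60.30332565307617, 115.54068756103516), 11.711416244506836) [[405.5051574707031, 51.95276641845703], [428.9578552246094, -61.182640075683594], [488.0058288574219, -48.94212341308594], [464.5531311035156, 64.19328308105469]]
rim 132 ((571.4036254882812, -138.88961791992188), 85.44914245605469) 0.050823786331590015
ear 62 [ 0.54532536 -0.03271984  0.0519212 ] [ 0.51458002 -0.06206733  0.04202528] [ 0.58141769 -0.01954405  0.06324364]
ear 77 [ 0.59535308 -0.24370381  0.05082622] [ 0.55838909 -0.25999655  0.04305148] [ 0.63075677 -0.21452822  0.05984673]
grip 65 [0.56980801 0.09048706 0.13227228]
tip [0.56791718 0.09937025 0.14463827] [0.58283765 0.10849911 0.15058172] [0.55986463 0.07166647 0.09935414]
scene board ((485.81048583984375, -30.473968505859375), (120.52352142333984, 197.6233367919922), 12.31877613067627) [[405.8547058105469, 53.20575714111328], [448.0177307128906, -139.86746215820312], [565.7662353515625, -114.15369415283203], [523.603271484375, 78.91952514648438]]
rim 301 ((574.4264526367188, -139.983642578125), 89.84827423095703) 0.04952625218090101
ear 123 [ 0.5482483  -0.03272009  0.05003944] [ 0.51314604 -0.06402784  0.04206472] [ 0.58550041 -0.01438877  0.05892669]
ear 135 [ 0.59846961 -0.24397349  0.04923887] [ 0.55909001 -0.26272495  0.03894474] [ 0.63299624 -0.21645767  0.05781343]
grip 122 [0.57692074 0.09208654 0.12757568]
tip [0.57266374 0.09988689 0.14339002] [0.58591413 0.11040064 0.14959225] [0.56131835 0.06773325 0.09270025]
```

>>> jog_arm(moves=[{"x":0.73,"y":-0.45,"z":-0.12},{"x":0.73,"y":-0.45,"z":-0.12},{"x":0.73,"y":-0.45,"z":-0.12},{"x":0.73,"y":-0.45,"z":-0.12},{"x":0.73,"y":-0.45,"z":-0.12}])

```text
$.moves[0]: bad value
```

>>> jog_arm(moves=[{"x":0.73,"y":-0.45,"z":-0.12},{"x":0.73,"y":-0.45,"z":-0.12},{"x":0.73,"y":-0.45,"z":-0.12},{"x":0.73,"y":-0.45,"z":-0.12},{"x":0.73,"y":-0.45,"z":-0.12,"wz":0.1}])

```text
$.moves[0]: bad value
```

```bash
cat >> h.py <<'E'
def wrist(n):
    for _ in range(1):
        st=manip.read_state();s=snapshot("wrist")
    T=np.eye(4);T[:3,:3]=st["ee_rot"];T[:3,3]=st["tool_pos"];s["T"]=T@s["mount"]
    save(n,s["frame"]);np.savez(n,**{k:v for k,v in s.items() if isinstance(v,np.ndarray)})
    print(st["clock"],st["tool_pos"],st["ee_rot"][:,0],st["joints"].round(1),st["contact_force"]);return s
E
python3 - <<'E'
from h import *
s=wrist("w1");print(s["mount"],manip.grasp_offset)
E
```

```text
0.1 [ 0.14502103 -0.53005971  0.23058374] [9.64613507e-01 2.63667697e-01 3.57511887e-04] [-86.3  14.9  88.    0.   77.2 -11.6] [-0.35180902 -0.16500456 -0.76442996]
[[-8.65108790e-05  9.50726380e-01  3.10031196e-01  7.96043560e-02]
 [ 9.99999925e-01 -3.49842095e-05  3.86320102e-04 -6.35134556e-05]
 [ 3.78130909e-04  3.10031206e-01 -9.50726306e-01 -1.42888437e-01]
 [ 0.00000000e+00  0.00000000e+00  0.00000000e+00  1.00000000e+00]] 0.0187
```

View pics/w1.png

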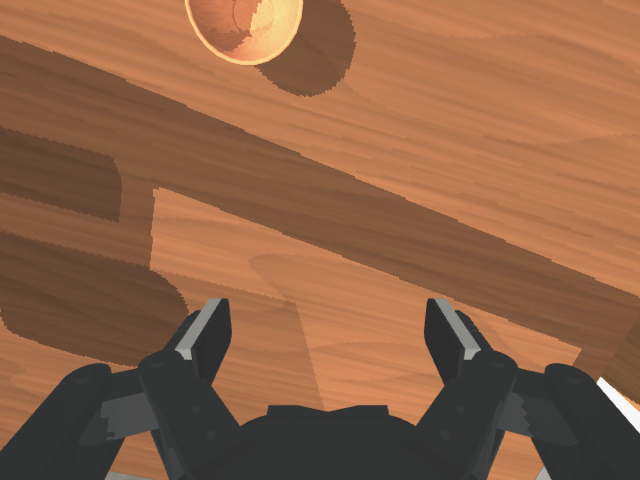

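The arm hasn't moved: the wrist view shows only the bowl (245,20) and the open fingers. The move rows were refused, so I'll retry with all six fields filled in.

>>> jog_arm(moves=[{"x":0.73,"y":-0.45,"z":-0.12,"wx":0,"wy":0,"wz":0},{"x":0.73,"y":-0.45,"z":-0.12,"wx":0,"wy":0,"wz":0},{"x":0.73,"y":-0.45,"z":-0.12,"wx":0,"wy":0,"wz":0},{"x":0.73,"y":-0.45,"z":-0.12,"wx":0,"wy":0,"wz":0},{"x":0.73,"y":-0.45,"z":-0.12,"wx":0,"wy":0,"wz":0}])

```text
clock: 0.78
tool_pos: [0.3215, -0.3411, 0.2674]
ee_rot: [[0.965, 0.263, -0.0], [0.263, -0.965, 0.0], [0.0, -0.0, -1.0]]
contact_force: [0.2, 0.1, 0.2]
width: 0.0854
finger_force: 0.0
```

>>> jog_arm(moves=[{"x":0.73,"y":-0.45,"z":-0.12,"wx":0,"wy":0,"wz":0},{"x":0.73,"y":-0.45,"z":-0.12,"wx":0,"wy":0,"wz":0},{"x":0.73,"y":-0.45,"z":-0.12,"wx":0,"wy":0,"wz":0},{"x":0.73,"y":-0.45,"z":-0.12,"wx":0,"wy":0,"wz":0.1},{"x":0.73,"y":-0.45,"z":-0.12,"wx":0,"wy":0,"wz":0}])

```text
clock: 1.4
tool_pos: [0.4991, -0.155, 0.3034]
ee_rot: [[0.977, 0.212, -0.0], [0.212, -0.977, -0.0], [-0.0, 0.0, -1.0]]
contact_force: [0.5, -1.1, 0.6]
width: 0.0853
finger_force: 0.0
```

```bash
python3 - <<'E'
from h import *
s=wrist("w2");P=cloud(s);f=s["frame"];hsv=cv2.cvtColor(f,cv2.COLOR_RGB2HSV).astype(int)
X,Y,Z=P[...,0],P[...,1],P[...,2]
blue=(hsv[...,0]>95)&(hsv[...,0]<125)&(hsv[...,1]>90)&(X>.45)
q=P[blue&(Z>.046)&(Z<.06)];print(len(q),cv2.minEnclosingCircle((q[:,:2]*1000).astype(np.float32)))
E
```

```text
1.4 [ 0.49907771 -0.15498115  0.30344451] [ 9.77189295e-01  2.12370055e-01 -2.02414006e-04] [-29.5   9.7  84.4  -0.   85.9  48.3] [ 0.46174866 -1.09951601  0.55210501]
2580 ((570.7748413085938, -139.06883239746094), 87.11519622802734)
```

View pics/w2.png

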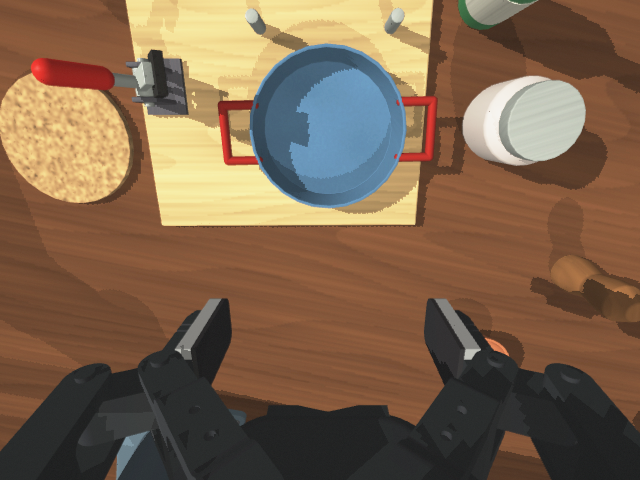

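The wrist view shows the posts' tops at about (254,15) and (398,15), the board's near corners at (162,225) and (416,224), the pan at (328,125), and the grip from (42,70) to (108,76). The near edge is level in the image, so the tool yaw already matches the board.

```bash
python3 - <<'E'
from h import *
s=dict(np.load("w2.npz"));K=s["camera_matrix"];T=s["T"]
def ray(u,v,z):
    d=T[:3,:3]@np.array([(u-K[0,2])/K[0,0],-(v-K[1,2])/K[1,1],-1]);o=T[:3,3];return (o+d*(z-o[2])/d[2])[:2]
a=ray(252,14,.06);b=ray(399,14,.06);c=ray(162,225,.015);d=ray(416.5,224,.015)
print(a,b,np.linalg.norm(a-b),c,d,np.linalg.norm(c-d))
for p,q in((a,b),(c,d)):
    t=p-q;print("yaw",np.degrees(np.arctan2(-t[0],t[1])))
P=cloud(s)
th=np.arctan2(-(c-d)[0],(c-d)[1]);R=np.array([[np.cos(th),-np.sin(th)],[np.sin(th),np.cos(th)]])
for n,p,l in(("a",a,(61,73)),("b",b,(61,-73)),("c",c,(-170,220)),("d",d,(-170,-120))):print(n,p-R@np.array(l)/1e3)
pix=P[55:85,34:60].reshape(-1,3);pix=pix[pix[:,2]>.1];print("tip",pix.mean(0),pix.max(0),pix.min(0),len(pix))
E
```

```text
[ 0.66383362 -0.0423137 ] [ 0.69482634 -0.18503484] 0.14604750513333983 [0.40666203 0.05095841] [ 0.48008802 -0.28036524] 0.33936225104784373
yaw 12.25188727392404
yaw 12.495599280892007
a [ 0.62007316 -0.12678276]
b [ 0.61947665 -0.12696227]
c [ 0.6202354  -0.12704838]
d [ 0.62009741 -0.12642574]
tip [0.56976044 0.09348018 0.14494298] [0.58005878 0.10503462 0.44631714] [ 0.55907725 -0.13798582  0.13258346] 635
```

>>> jog_arm(moves=[{"x":-0.12,"y":-0.02,"z":0.75,"wx":0,"wy":0,"wz":0},{"x":-0.12,"y":0,"z":0.75,"wx":0,"wy":0,"wz":0},{"x":-0.12,"y":0,"z":0.75,"wx":0,"wy":0,"wz":0},{"x":-0.12,"y":0,"z":0.75,"wx":0,"wy":0,"wz":0},{"x":-0.06,"y":0,"z":0.75,"wx":0,"wy":0,"wz":0}])

```text
clock: 2.08
tool_pos: [0.4657, -0.1623, 0.0769]
ee_rot: [[0.977, 0.213, -0.0], [0.213, -0.977, -0.0], [-0.0, 0.0, -1.0]]
contact_force: [0.4, -0.2, 0.0]
width: 0.0854
finger_force: 0.0
```

>>> jog_arm(moves=[{"x":0,"y":0,"z":0.4,"wx":0,"wy":0,"wz":0},{"x":0,"y":0,"z":0.3,"wx":0,"wy":0,"wz":0},{"x":0,"y":0,"z":0.24,"wx":0,"wy":0,"wz":0},{"x":0,"y":0,"z":0,"wx":0,"wy":0,"wz":0}])

```text
clock: 2.58
tool_pos: [0.4656, -0.1619, 0.021]
ee_rot: [[0.977, 0.213, -0.002], [0.213, -0.977, 0.001], [-0.002, -0.002, -1.0]]
contact_force: [-0.0, -0.3, 1.1]
width: 0.0856
finger_force: 0.0
```

>>> jog_arm(moves=[{"x":0.08,"y":0,"z":0,"wx":0,"wy":0,"wz":0},{"x":0.08,"y":0,"z":0,"wx":0,"wy":0,"wz":0},{"x":0.08,"y":0,"z":0,"wx":0,"wy":0,"wz":0},{"x":0.08,"y":0,"z":0,"wx":0,"wy":0,"wz":0},{"x":0.08,"y":0,"z":0,"wx":0,"wy":0,"wz":0}])

```text
clock: 3.2
tool_pos: [0.4895, -0.1569, 0.0219]
ee_rot: [[0.977, 0.213, -0.001], [0.213, -0.977, 0.0], [-0.001, -0.0, -1.0]]
contact_force: [-3.9, -1.4, 2.3]
width: 0.0851
finger_force: 1.8
```

>>> jog_arm(moves=[{"x":0.06,"y":0,"z":0,"wx":0,"wy":0,"wz":0},{"x":0.06,"y":0,"z":0,"wx":0,"wy":0,"wz":0},{"x":0.06,"y":0,"z":0,"wx":0,"wy":0,"wz":0}])

```text
clock: 3.58
tool_pos: [0.5002, -0.1547, 0.0218]
ee_rot: [[0.977, 0.213, -0.001], [0.213, -0.977, 0.0], [-0.001, -0.0, -1.0]]
contact_force: [-3.6, -1.1, 1.3]
width: 0.0855
finger_force: 1.8
```

```bash
python3 - <<'E'
from h import *
s=wrist("w3")
E
```

```text
3.575 [ 0.50023505 -0.15471187  0.0218339 ] [ 9.77105723e-01  2.12753581e-01 -5.66138259e-04] [-29.4  25.8 105.6  -0.   48.6  48.3] [-3.60582049 -1.11417084  1.26145449]
```

View pics/w3.png

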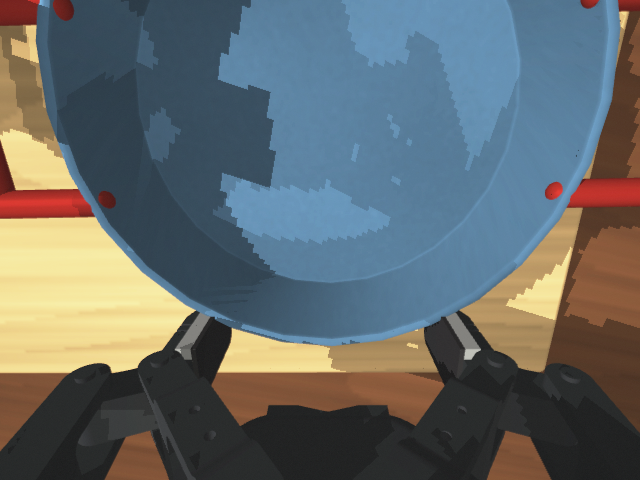

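The pan sits in both fingers (rim contact at about (222,318) and (432,322)), level and sliding at about 4 N.

>>> jog_arm(moves=[{"x":0.06,"y":0,"z":0,"wx":0,"wy":0,"wz":0},{"x":0.06,"y":0,"z":0,"wx":0,"wy":0,"wz":0},{"x":0.06,"y":0,"z":0,"wx":0,"wy":0,"wz":0},{"x":0.06,"y":0,"z":0,"wx":0,"wy":0,"wz":0},{"x":0.06,"y":0,"z":0,"wx":0,"wy":0,"wz":0}])

```text
clock: 4.25
tool_pos: [0.5182, -0.1509, 0.0219]
ee_rot: [[0.977, 0.213, 0.0], [0.213, -0.977, -0.0], [0.0, 0.0, -1.0]]
contact_force: [-3.5, -0.8, 1.0]
width: 0.0851
finger_force: 1.7
```

>>> jog_arm(moves=[{"x":0.05,"y":0,"z":0,"wx":0,"wy":0,"wz":0},{"x":0.05,"y":0,"z":0,"wx":0,"wy":0,"wz":0},{"x":0.04,"y":0,"z":0,"wx":0,"wy":0,"wz":0}])

```text
clock: 4.62
tool_pos: [0.5264, -0.1491, 0.0219]
ee_rot: [[0.977, 0.213, 0.0], [0.213, -0.977, 0.0], [0.0, -0.0, -1.0]]
contact_force: [-3.6, -0.2, 1.6]
width: 0.0857
finger_force: 1.6
```

>>> jog_arm(moves=[{"x":0.03,"y":0,"z":0,"wx":0,"wy":0,"wz":0},{"x":0.03,"y":0,"z":0,"wx":0,"wy":0,"wz":0}])

```text
clock: 4.88
tool_pos: [0.5297, -0.1484, 0.0219]
ee_rot: [[0.977, 0.213, -0.0], [0.213, -0.977, 0.0], [-0.0, -0.0, -1.0]]
contact_force: [-2.9, -1.1, 1.8]
width: 0.0854
finger_force: 1.6
```

>>> jog_arm(moves=[{"x":0.025,"y":0,"z":0,"wx":0,"wy":0,"wz":0},{"x":0.025,"y":0,"z":0,"wx":0,"wy":0,"wz":0}])

```text
clock: 5.12
tool_pos: [0.5326, -0.1478, 0.0219]
ee_rot: [[0.977, 0.213, -0.0], [0.213, -0.977, 0.0], [-0.0, -0.0, -1.0]]
contact_force: [-4.3, -1.1, 2.2]
width: 0.0854
finger_force: 2.2
```

>>> jog_arm(moves=[{"x":0.02,"y":0,"z":0,"wx":0,"wy":0,"wz":0}])

```text
clock: 5.25
tool_pos: [0.5331, -0.1474, 0.0218]
ee_rot: [[0.977, 0.213, -0.002], [0.213, -0.977, 0.0], [-0.001, -0.001, -1.0]]
contact_force: [-7.2, -0.8, 2.9]
width: 0.0856
finger_force: 3.2
```

>>> jog_arm(moves=[{"x":0.02,"y":0,"z":0,"wx":0,"wy":0,"wz":0}])

```text
clock: 5.38
tool_pos: [0.5335, -0.1471, 0.0217]
ee_rot: [[0.977, 0.213, -0.003], [0.213, -0.977, 0.0], [-0.003, -0.001, -1.0]]
contact_force: [-9.6, -1.4, 4.8]
width: 0.0854
finger_force: 4.3
```

>>> jog_arm(moves=[{"x":0.02,"y":0,"z":0,"wx":0,"wy":0,"wz":0},{"x":0.02,"y":0,"z":0,"wx":0,"wy":0,"wz":0},{"x":0,"y":0,"z":0,"wx":0,"wy":0,"wz":0}])

```text
clock: 5.75
tool_pos: [0.5345, -0.1464, 0.0217]
ee_rot: [[0.977, 0.213, -0.006], [0.213, -0.977, 0.001], [-0.005, -0.002, -1.0]]
contact_force: [-12.8, -1.0, 6.9]
width: 0.0853
finger_force: 5.6
```

```bash
python3 - <<'E'
from h import *
s=snapshot("top");T=s["T"];K=s["camera_matrix"]
np.savez("top2",**s);import runpy
exec(open("m.py").read().split('go("top")')[0]);go("top2")
f=s["frame"][180:310,270:440];a=cv2.resize(f,None,fx=4,fy=4,interpolation=cv2.INTER_CUBIC);save("t2",a)
E
```

```text
top2 board ((458.3705139160156, 12.252372741699219), (69.76020050048828, 116.75514221191406), 52.369422912597656) [[390.8409118652344, 20.272062301635742], [483.3067932128906, -51.01487731933594], [525.900146484375, 4.232683181762695], [433.4342346191406, 75.51962280273438]]
rim 80 ((625.6256103515625, -125.91494750976562), 83.38601684570312) 0.05005932696734772
ear 55 [ 0.588967   -0.02286777  0.05293427] [ 0.55914345 -0.05265528  0.04305682] [ 0.62642066 -0.00709359  0.06210537]
ear 49 [ 0.65455319 -0.23271256  0.05157571] [ 0.62216062 -0.24803538  0.04201741] [ 0.6759382  -0.20586572  0.0597641 ]
grip 65 [0.56967528 0.08968174 0.13057466]
tip [0.56658086 0.09998035 0.14572443] [0.58102721 0.10888061 0.15275238] [0.55942992 0.07155571 0.10067666]
```

View pics/t2.png

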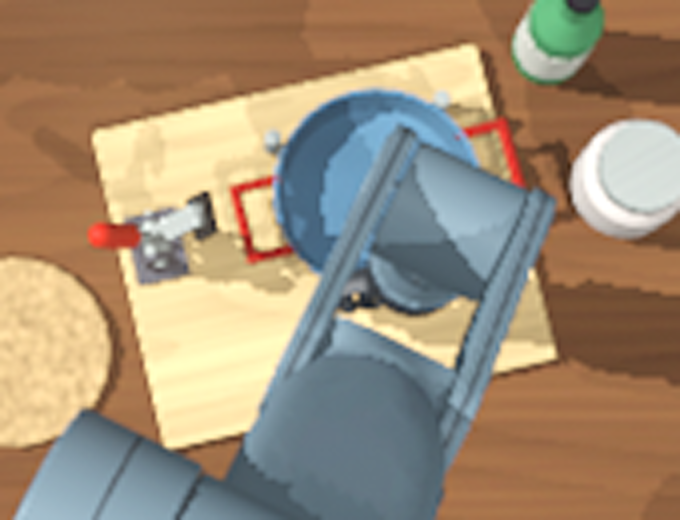

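The pan's rim appears to touch both posts (about (274,140) and (441,98)), and the left ear at (262,215) is in line with the foot. The force rose to 13 N without further travel, so it is seated. I'll retreat and go round to the lever's outer side.

>>> jog_arm(moves=[{"x":-0.1,"y":0,"z":0,"wx":0,"wy":0,"wz":0},{"x":-0.2,"y":0,"z":0,"wx":0,"wy":0,"wz":0},{"x":-0.4,"y":0,"z":0,"wx":0,"wy":0,"wz":0},{"x":-0.2,"y":0,"z":-0.5,"wx":0,"wy":0,"wz":0},{"x":0,"y":0,"z":-0.8,"wx":0,"wy":0,"wz":0}])

```text
clock: 6.42
tool_pos: [0.4824, -0.1578, 0.0993]
ee_rot: [[0.977, 0.212, -0.003], [0.212, -0.977, 0.002], [-0.003, -0.003, -1.0]]
contact_force: [0.6, -0.3, 0.3]
width: 0.085
finger_force: 0.0
```

>>> jog_arm(claw=0, moves=[{"x":0,"y":0,"z":-0.9,"wx":0,"wy":0,"wz":0},{"x":0,"y":0,"z":-0.9,"wx":0,"wy":0,"wz":0},{"x":0,"y":0,"z":-0.7,"wx":0,"wy":0,"wz":0}])

```text
clock: 6.8
tool_pos: [0.4849, -0.1586, 0.2526]
ee_rot: [[0.977, 0.213, 0.003], [0.213, -0.977, -0.002], [0.003, 0.002, -1.0]]
contact_force: [0.8, -0.4, -0.0]
width: 0.0322
finger_force: 0.0
```

```bash
python3 - <<'E'
from h import *
s=wrist("w4");P=cloud(s);f=s["frame"];hsv=cv2.cvtColor(f,cv2.COLOR_RGB2HSV).astype(int)
X,Y,Z=P[...,0],P[...,1],P[...,2]
blue=(hsv[...,0]>95)&(hsv[...,0]<125)&(hsv[...,1]>90)&(X>.45)
q=P[blue&(Z>.046)&(Z<.06)];print(len(q),cv2.minEnclosingCircle((q[:,:2]*1000).astype(np.float32)))
E
```

```text
6.8 [ 0.48493034 -0.15857956  0.25263975] [0.97710304 0.21274468 0.00305617] [-30.7   9.7  91.4   0.   78.6  47. ] [ 0.78069041 -0.41863978 -0.04625496]
2422 ((617.0693359375, -128.29412841796875), 87.084228515625)
```

View pics/w4.png

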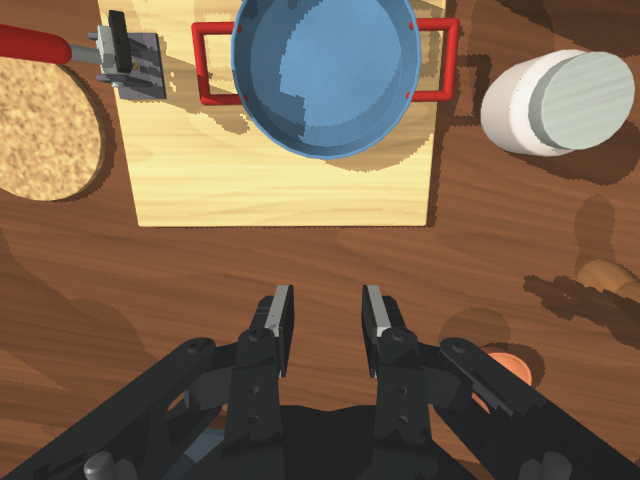

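The pan stayed where it was pushed and the lever is still open. I'll move forward to see both rim-to-post contacts before going to the lever.

>>> jog_arm(moves=[{"x":0.7,"y":0,"z":-0.4,"wx":0,"wy":0,"wz":0},{"x":0.7,"y":0,"z":0,"wx":0,"wy":0,"wz":0},{"x":0.5,"y":0,"z":0,"wx":0,"wy":0,"wz":0},{"x":0,"y":0,"z":0,"wx":0,"wy":0,"wz":0}])

```text
clock: 7.35
tool_pos: [0.5972, -0.1335, 0.2729]
ee_rot: [[0.977, 0.214, 0.0], [0.214, -0.977, 0.001], [0.0, -0.0, -1.0]]
contact_force: [1.1, -0.4, -0.4]
width: 0.0001
finger_force: 0.0
```

```bash
python3 - <<'E'
from h import *
s=wrist("w5");f=s["frame"];save("w5c",cv2.resize(f[0:300,150:550],(800,600),interpolation=cv2.INTER_CUBIC))
E
```

```text
7.35 [ 0.59723371 -0.13354072  0.27285525] [9.76766977e-01 2.14303890e-01 3.38781671e-04] [-23.1  20.   75.    0.   85.   54.6] [ 1.14932204 -0.3676178  -0.43712022]
```

View pics/w5c.png

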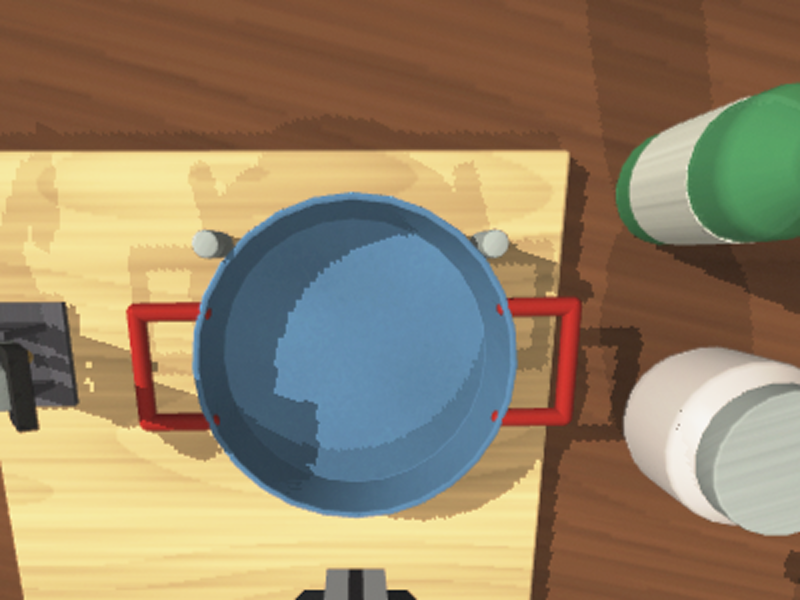

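The right post at (492,243) touches the rim, but the left one at (207,243) shows a gap of a few pixels. I'll measure it.

```bash
python3 - <<'E'
from h import *
s=dict(np.load("w5.npz"));K=s["camera_matrix"];T=s["T"]
def ray(u,v,z):
    u,v=u/2+150-.25,v/2-.25
    d=T[:3,:3]@np.array([(u-K[0,2])/K[0,0],-(v-K[1,2])/K[1,1],-1]);o=T[:3,3];return (o+d*(z-o[2])/d[2])[:2]
hsv=cv2.cvtColor(s["frame"],cv2.COLOR_RGB2HSV).astype(int);P=cloud(s)
blue=((hsv[...,0]>95)&(hsv[...,0]<125)&(hsv[...,1]>60)&(np.hypot(P[...,0]-.62,P[...,1]+.127)<.1)).astype(np.uint8)
c=max(cv2.findContours(blue,cv2.RETR_EXTERNAL,cv2.CHAIN_APPROX_NONE)[0],key=len)[:,0,:]
pts=np.array([ray((u-150)*2+.5,v*2+.5,.053) for u,v in c])
A=np.c_[2*pts,np.ones(len(pts))];x=np.linalg.lstsq(A,(pts**2).sum(1),rcond=None)[0];r=np.sqrt(x[2]+x[0]**2+x[1]**2)
res=np.hypot(*(pts-x[:2]).T)-r;g=abs(res)<.0015
A=A[g];x=np.linalg.lstsq(A,(pts[g]**2).sum(1),rcond=None)[0];r=np.sqrt(x[2]+x[0]**2+x[1]**2);print("pan",x[:2],r,g.mean())
p=[ray(206,243,.06),ray(494,242,.06)]
for q in p: print(q,(np.hypot(*(q-x[:2]))-.095)*1e3,(q-x[:2])*1e3)
t=p[0]-p[1];print(np.linalg.norm(t),np.degrees(np.arctan2(-t[0],t[1])))
th=np.arctan2(-t[0],t[1]);R=np.array([[np.cos(th),-np.sin(th)],[np.sin(th),np.cos(th)]]);h=(p[0]+p[1])/2-R@[.061,0]
print("home",h,"pan in board",R.T@(x[:2]-h)*1e3)
E
```

```text
pan [ 0.61734953 -0.12829668] 0.0863818678613147 0.9978118161925602
[ 0.66298181 -0.04233349] 2.3240769397083887 [45.6322873  85.96319159]
[ 0.69430296 -0.18294408] -0.6169033700714338 [ 76.95342907 -54.64740327]
0.1440567711286535 12.557672043537439
home [ 0.61910165 -0.12590154] pan in board [-2.23096305 -1.95689178]
```

>>> jog_arm(moves=[{"x":-0.38,"y":0.25,"z":0,"wx":0,"wy":0,"wz":0},{"x":-0.38,"y":0.25,"z":0,"wx":0,"wy":0,"wz":0},{"x":-0.38,"y":0.25,"z":0,"wx":0,"wy":0,"wz":0},{"x":-0.38,"y":0.25,"z":0.2,"wx":0,"wy":0,"wz":0},{"x":0,"y":0,"z":0.8,"wx":0,"wy":0,"wz":0}])

```text
clock: 8.02
tool_pos: [0.5192, -0.2149, 0.2165]
ee_rot: [[0.978, 0.21, 0.006], [0.21, -0.978, -0.005], [0.005, 0.006, -1.0]]
contact_force: [0.4, -0.7, -0.5]
width: -0.0004
finger_force: 0.0
```

>>> jog_arm(moves=[{"x":0,"y":0,"z":0.9,"wx":0,"wy":0,"wz":0},{"x":0,"y":0,"z":0.9,"wx":0,"wy":0,"wz":0},{"x":0,"y":0,"z":0.75,"wx":0,"wy":0,"wz":0},{"x":0,"y":0,"z":0.4,"wx":0,"wy":0,"wz":0},{"x":0,"y":0,"z":0,"wx":0,"wy":0,"wz":0}])

```text
clock: 8.65
tool_pos: [0.5172, -0.2113, 0.0353]
ee_rot: [[0.977, 0.212, -0.004], [0.212, -0.977, 0.002], [-0.003, -0.003, -1.0]]
contact_force: [0.1, -0.0, 0.3]
width: 0.0002
finger_force: 0.0
```

>>> jog_arm(moves=[{"x":0.09,"y":-0.03,"z":0,"wx":0,"wy":0,"wz":0},{"x":0.09,"y":-0.03,"z":0,"wx":0,"wy":0,"wz":0},{"x":0.06,"y":-0.02,"z":0,"wx":0,"wy":0,"wz":0},{"x":0.06,"y":-0.03,"z":0,"wx":0,"wy":0,"wz":0}])

```text
clock: 9.15
tool_pos: [0.5363, -0.2017, 0.0375]
ee_rot: [[0.977, 0.213, 0.001], [0.213, -0.977, -0.001], [0.001, 0.001, -1.0]]
contact_force: [-0.1, -0.1, 0.1]
width: 0.0001
finger_force: 0.0
```

>>> jog_arm(moves=[{"x":0.045,"y":-0.02,"z":0,"wx":0,"wy":0,"wz":0},{"x":0.045,"y":-0.02,"z":0,"wx":0,"wy":0,"wz":0}])

```text
clock: 9.4
tool_pos: [0.5406, -0.1981, 0.0369]
ee_rot: [[0.977, 0.213, -0.0], [0.213, -0.977, 0.0], [-0.0, -0.0, -1.0]]
contact_force: [0.4, -0.1, -0.1]
width: 0.0002
finger_force: 0.0
```

>>> jog_arm(moves=[{"x":0.03,"y":-0.015,"z":0,"wx":0,"wy":0,"wz":0},{"x":0.03,"y":-0.015,"z":0,"wx":0,"wy":0,"wz":0}])

```text
clock: 9.65
tool_pos: [0.5437, -0.1957, 0.0368]
ee_rot: [[0.977, 0.213, -0.0], [0.213, -0.977, 0.0], [-0.0, -0.0, -1.0]]
contact_force: [-0.9, -0.5, 0.0]
width: -0.0
finger_force: 0.0
```

>>> jog_arm(moves=[{"x":0.03,"y":-0.015,"z":0,"wx":0,"wy":0,"wz":0},{"x":0.03,"y":-0.015,"z":0,"wx":0,"wy":0,"wz":0}])

```text
clock: 9.9
tool_pos: [0.5461, -0.1934, 0.0367]
ee_rot: [[0.977, 0.213, -0.002], [0.213, -0.977, -0.0], [-0.001, -0.0, -1.0]]
contact_force: [-3.5, -1.6, 1.0]
width: 0.0001
finger_force: 1.7
```

>>> jog_arm(moves=[{"x":0.02,"y":-0.01,"z":0,"wx":0,"wy":0,"wz":0},{"x":0.02,"y":-0.01,"z":0,"wx":0,"wy":0,"wz":0}])

```text
clock: 10.15
tool_pos: [0.5476, -0.1924, 0.0368]
ee_rot: [[0.977, 0.213, -0.003], [0.213, -0.977, -0.001], [-0.003, 0.001, -1.0]]
contact_force: [-8.8, -7.1, 1.9]
width: 0.0
finger_force: 5.5
```

>>> jog_arm(moves=[{"x":0.02,"y":-0.01,"z":0,"wx":0,"wy":0,"wz":0}])

```text
clock: 10.28
tool_pos: [0.5479, -0.1922, 0.0367]
ee_rot: [[0.977, 0.214, -0.004], [0.214, -0.977, -0.002], [-0.004, 0.001, -1.0]]
contact_force: [-10.4, -9.7, 3.1]
width: -0.0002
finger_force: 7.6
```

>>> jog_arm(moves=[{"x":0.03,"y":0,"z":0,"wx":0,"wy":0,"wz":0},{"x":0,"y":0,"z":0,"wx":0,"wy":0,"wz":0}])

```text
clock: 10.52
tool_pos: [0.5483, -0.1923, 0.0367]
ee_rot: [[0.977, 0.214, -0.007], [0.214, -0.977, -0.002], [-0.007, 0.001, -1.0]]
contact_force: [-13.9, -9.9, 4.7]
width: -0.0004
finger_force: 8.7
```

>>> jog_arm(moves=[{"x":-0.1,"y":0.05,"z":0,"wx":0,"wy":0,"wz":0},{"x":-0.3,"y":0.12,"z":0,"wx":0,"wy":0,"wz":0},{"x":-0.3,"y":0,"z":-0.5,"wx":0,"wy":0,"wz":0},{"x":0,"y":-0.2,"z":-0.9,"wx":0,"wy":0,"wz":0},{"x":0,"y":-0.3,"z":-0.9,"wx":0,"wy":0,"wz":0}])

```text
clock: 11.15
tool_pos: [0.5057, -0.1802, 0.1761]
ee_rot: [[0.977, 0.211, 0.0], [0.211, -0.977, 0.001], [0.0, -0.0, -1.0]]
contact_force: [1.0, 0.0, 0.1]
width: -0.0003
finger_force: 0.0
```

>>> jog_arm(moves=[{"x":0.4,"y":-0.3,"z":-0.9,"wx":0,"wy":0,"wz":0},{"x":0.7,"y":-0.2,"z":-0.7,"wx":0,"wy":0,"wz":0},{"x":0.7,"y":0,"z":0,"wx":0,"wy":0,"wz":0},{"x":0.3,"y":0,"z":0,"wx":0,"wy":0,"wz":0},{"x":0,"y":0,"z":0,"wx":0,"wy":0,"wz":0}])

```text
clock: 11.78
tool_pos: [0.6236, -0.1235, 0.2702]
ee_rot: [[0.977, 0.214, -0.0], [0.214, -0.977, 0.001], [-0.0, -0.001, -1.0]]
contact_force: [-1.6, -0.1, 0.8]
width: 0.0
finger_force: 0.0
```

```bash
python3 - <<'E'
from h import *
s=wrist("w6");f=s["frame"];save("w6c",cv2.resize(f[0:300,150:550],(800,600),interpolation=cv2.INTER_CUBIC))
E
```

```text
11.775 [ 0.62357855 -0.12353135  0.27016269] [ 9.76842468e-01  2.13959728e-01 -1.64324036e-04] [-21.3  22.6  71.5   0.   85.9  56.4] [-1.60176489 -0.08082825  0.82577878]
```

View pics/w6c.png

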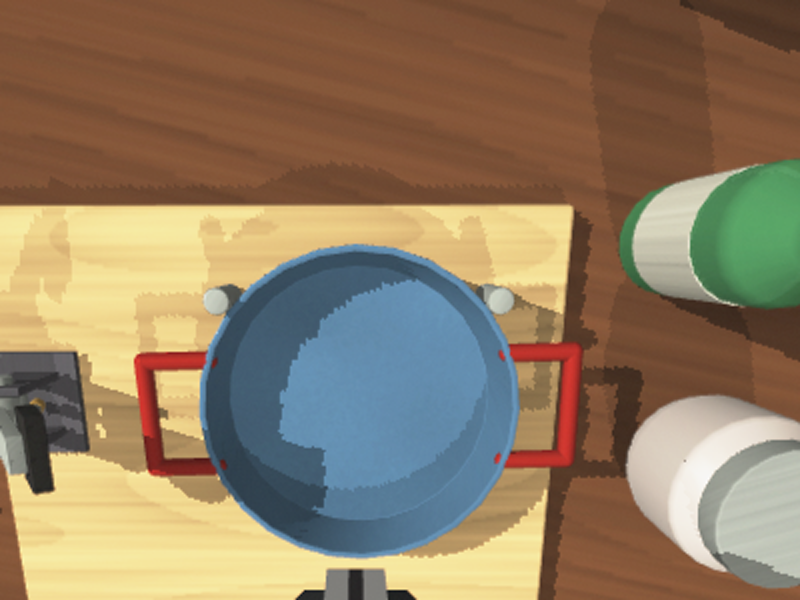

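The posts' tops are now at (216,300) and (500,299), and the pan looks centred between them. I'll measure the gaps.

```bash
python3 - <<'E'
from h import *
for nm in("w5","w6"):
    s=dict(np.load(nm+".npz"));K=s["camera_matrix"];T=s["T"];f=s["frame"]
    def ray(u,v,z):
        d=T[:3,:3]@np.array([(u-K[0,2])/K[0,0],-(v-K[1,2])/K[1,1],-1]);o=T[:3,3];return (o+d*(z-o[2])/d[2])[:2]
    hsv=cv2.cvtColor(f,cv2.COLOR_RGB2HSV).astype(int);P=cloud(s)
    blue=((hsv[...,0]>95)&(hsv[...,0]<125)&(hsv[...,1]>60)&(np.hypot(P[...,0]-.62,P[...,1]+.127)<.1)).astype(np.uint8)
    c=max(cv2.findContours(blue,cv2.RETR_EXTERNAL,cv2.CHAIN_APPROX_NONE)[0],key=len)[:,0,:]
    pts=np.array([ray(u,v,.053) for u,v in c])
    A=np.c_[2*pts,np.ones(len(pts))];x=np.linalg.lstsq(A,(pts**2).sum(1),rcond=None)[0]
    pk=[]
    for w in((.663,-.042),(.6945,-.184)):
        m=(np.hypot(P[...,0]-w[0],P[...,1]-w[1])<.016)&(P[...,2]>.054)&(hsv[...,1]<60)
        v,u=np.nonzero(m);pk.append(ray((u.min()+u.max())/2,(v.min()+v.max())/2,.06));print(nm,m.sum(),u.min(),u.max(),v.min(),v.max())
    t=pk[0]-pk[1];th=np.radians(12.4);R=np.array([[np.cos(th),-np.sin(th)],[np.sin(th),np.cos(th)]])
    h=(pk[0]+pk[1])/2-R@[.061,0]
    print("sep",np.linalg.norm(t),"pan",x[:2],"gaps",[np.hypot(*(q-x[:2]))*1e3-95 for q in pk],"in board",R.T@(x[:2]-h)*1e3)
E
```

```text
w5 165 246 260 115 128
w5 156 390 403 115 135
sep 0.14386716429733323 pan [ 0.61734894 -0.1283033 ] gaps [np.float64(1.9984163148821068), np.float64(-3.282112524837956)] in board [-0.08943561 -2.01802906]
w6 147 252 265 144 156
w6 155 393 406 143 161
sep 0.1437441326790598 pan [ 0.62003322 -0.12588116] gaps [np.float64(-1.3233040732235253), np.float64(-2.8819468125659853)] in board [ 2.13648176 -0.14779043]
```

The rim now touches both posts: pan centre (0.620, -0.126) against home (0.620, -0.127), and both gaps equal within noise. Next I go to the outer side of the lever.

>>> jog_arm(moves=[{"x":-0.02,"y":-0.8,"z":0,"wx":0,"wy":0,"wz":0},{"x":-0.02,"y":-0.8,"z":0,"wx":0,"wy":0,"wz":0},{"x":-0.02,"y":-0.8,"z":0,"wx":0,"wy":0,"wz":0},{"x":0,"y":-0.8,"z":0,"wx":0,"wy":0,"wz":0},{"x":0,"y":-0.8,"z":0,"wx":0,"wy":0,"wz":0}])

```text
clock: 12.45
tool_pos: [0.5671, 0.1105, 0.2711]
ee_rot: [[0.977, 0.212, 0.0], [0.212, -0.977, 0.0], [0.0, -0.0, -1.0]]
contact_force: [0.5, -0.8, 0.6]
width: -0.0001
finger_force: 0.0
```

>>> jog_arm(moves=[{"x":0,"y":-0.8,"z":0,"wx":0,"wy":0,"wz":0},{"x":0,"y":0,"z":0.7,"wx":0,"wy":0,"wz":0},{"x":0,"y":0,"z":0.9,"wx":0,"wy":0,"wz":0},{"x":0,"y":0,"z":0.9,"wx":0,"wy":0,"wz":0},{"x":0,"y":0,"z":0,"wx":0,"wy":0,"wz":0}])

```text
clock: 13.08
tool_pos: [0.5541, 0.1558, 0.1172]
ee_rot: [[0.977, 0.212, -0.01], [0.212, -0.977, -0.001], [-0.01, -0.001, -1.0]]
contact_force: [-0.6, 0.3, -1.1]
width: -0.0001
finger_force: 0.0
```

>>> jog_arm(moves=[{"x":0.06,"y":0.12,"z":0,"wx":0,"wy":0,"wz":0},{"x":0,"y":0.12,"z":0,"wx":0,"wy":0,"wz":0},{"x":0,"y":0.12,"z":0,"wx":0,"wy":0,"wz":0},{"x":0,"y":0.12,"z":0,"wx":0,"wy":0,"wz":0},{"x":0,"y":0.12,"z":0,"wx":0,"wy":0,"wz":0}])

```text
clock: 13.7
tool_pos: [0.5698, 0.1223, 0.1214]
ee_rot: [[0.977, 0.212, 0.001], [0.212, -0.977, 0.001], [0.001, -0.001, -1.0]]
contact_force: [-0.3, 6.7, 5.6]
width: -0.0002
finger_force: 3.9
```

>>> jog_arm(moves=[{"x":0,"y":0.08,"z":0,"wx":0,"wy":0,"wz":0},{"x":0,"y":0.08,"z":0,"wx":0,"wy":0,"wz":0},{"x":0,"y":0.08,"z":0,"wx":0,"wy":0,"wz":0}])

```text
clock: 14.08
tool_pos: [0.5733, 0.1095, 0.1218]
ee_rot: [[0.977, 0.213, 0.002], [0.213, -0.977, 0.002], [0.002, -0.002, -1.0]]
contact_force: [0.2, 4.4, 3.4]
width: -0.0004
finger_force: 2.4
```

>>> jog_arm(moves=[{"x":0,"y":0.08,"z":0,"wx":0,"wy":0,"wz":0},{"x":0,"y":0.08,"z":0,"wx":0,"wy":0,"wz":0},{"x":0,"y":0.08,"z":0,"wx":0,"wy":0,"wz":0},{"x":0,"y":0.08,"z":0,"wx":0,"wy":0,"wz":0},{"x":0,"y":0.08,"z":0,"wx":0,"wy":0,"wz":0}])

```text
clock: 14.7
tool_pos: [0.5775, 0.0841, 0.1205]
ee_rot: [[0.977, 0.213, -0.001], [0.213, -0.977, -0.001], [-0.001, 0.0, -1.0]]
contact_force: [-0.4, -0.6, 0.1]
width: 0.0
finger_force: 0.1
```

>>> jog_arm(moves=[{"x":0,"y":0.08,"z":0,"wx":0,"wy":0,"wz":0},{"x":0,"y":0.08,"z":0,"wx":0,"wy":0,"wz":0},{"x":0,"y":0.08,"z":0,"wx":0,"wy":0,"wz":0}])

```text
clock: 15.08
tool_pos: [0.5808, 0.0704, 0.1208]
ee_rot: [[0.977, 0.213, -0.0], [0.213, -0.977, -0.0], [-0.0, 0.0, -1.0]]
contact_force: [0.8, -0.1, 0.2]
width: 0.0002
finger_force: 0.0
```

Contact is gone, so the lever has probably snapped over. I'll back off and check.

>>> jog_arm(moves=[{"x":0,"y":-0.5,"z":0,"wx":0,"wy":0,"wz":0},{"x":0,"y":-0.5,"z":0,"wx":0,"wy":0,"wz":0},{"x":0,"y":-0.5,"z":-0.6,"wx":0,"wy":0,"wz":0},{"x":-0.5,"y":0,"z":-0.9,"wx":0,"wy":0,"wz":0},{"x":-0.9,"y":0,"z":0,"wx":0,"wy":0,"wz":0}])

```text
clock: 15.7
tool_pos: [0.4827, 0.1413, 0.2152]
ee_rot: [[0.977, 0.214, 0.01], [0.214, -0.977, 0.0], [0.01, 0.002, -1.0]]
contact_force: [-0.8, -0.3, 0.1]
width: 0.0001
finger_force: 0.0
```

>>> jog_arm(moves=[{"x":-0.8,"y":0.3,"z":-0.5,"wx":0,"wy":0,"wz":0},{"x":-0.5,"y":0.5,"z":-0.5,"wx":0,"wy":0,"wz":0},{"x":0,"y":0.5,"z":0,"wx":0,"wy":0,"wz":0},{"x":0,"y":0,"z":0,"wx":0,"wy":0,"wz":0}])

```text
clock: 16.2
tool_pos: [0.4203, 0.0466, 0.2716]
ee_rot: [[0.978, 0.21, 0.002], [0.21, -0.978, -0.001], [0.002, 0.001, -1.0]]
contact_force: [0.2, 0.4, -0.1]
width: 0.0
finger_force: 0.0
```

```bash
python3 - <<'E'
from h import *
s=wrist("w7")
a=snapshot("scene")["frame"][190:330,180:360];a=cv2.resize(a,None,fx=3,fy=3,interpolation=cv2.INTER_CUBIC)
b=cv2.resize(s["frame"],(420,315))
o=np.zeros((600,800,3),np.uint8);o[:420,:540]=a;save("sc",np.hstack([cv2.resize(a,(400,311)),cv2.resize(s["frame"],(400,311))]))
np.savez("top3",**snapshot("top"))
exec(open("m.py").read().split('go("top")')[0]);go("top3")
E
```

```text
16.2 [0.42025539 0.04655781 0.27162247] [0.97769662 0.21001525 0.00170427] [-8.8 -0.3 99.9 -0.  80.3 69. ] [ 0.23636066  0.42776553 -0.09152394]
top3 board ((495.19708251953125, -207.49655151367188), (61.56983947753906, 127.34532928466797), 13.681694984436035) [[450.225341796875, -152.912109375], [480.3460693359375, -276.64398193359375], [540.1688232421875, -262.08099365234375], [510.048095703125, -138.34912109375]]
rim 107 ((620.0549926757812, -125.22415161132812), 85.7879409790039) 0.05083580165269819
ear 43 [ 0.5935458  -0.02336502  0.05213431] [ 0.56195918 -0.04980203  0.0426792 ] [ 0.63032132 -0.00394907  0.06185543]
ear 74 [ 0.6424386  -0.23022221  0.05222394] [ 0.60773233 -0.24838237  0.04382076] [ 0.67775741 -0.20286523  0.06003222]
grip 62 [0.58304959 0.02677683 0.13288641]
tip [0.58400189 0.01855375 0.14733902] [0.59462638 0.04568157 0.15527746] [0.57349655 0.01013457 0.10707997]
```

View pics/sc.png

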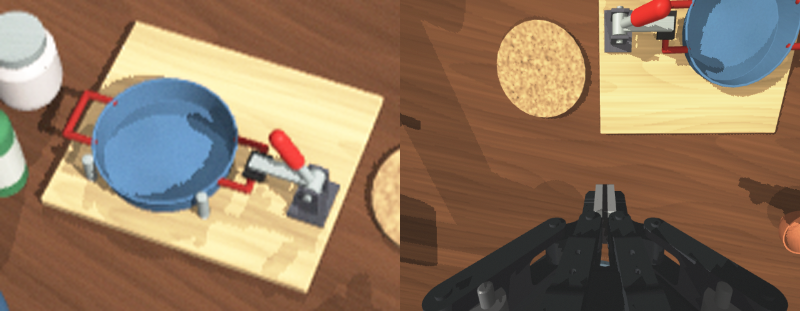

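The foot (258,165 in the left crop) rests on the pan's near ear, the grip leans over the pan side at (287,150), and the pan is still at both posts, at (0.620, -0.125). The robot touches nothing.

```bash
python3 -c "
from plant import manip
print(manip.job_done())"
```

```text
the job is handed in; nothing more can be done
None
```

The pan is home against both posts, the lever is snapped shut with its foot on the pan's +y ear, and the job was handed in with about 16 s on the clock.

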